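Screw a vessel cap home with its square key, back off a quarter turn and hold

ROBOT

A 6-joint arm with a two-finger parallel gripper is mounted at the origin on a cart in front of the work surface, level with it; the furniture and walls round the work are solid. World frame = base frame: x ahead of the robot, y to its left, z up, the work surface at z = 0. Lengths are in mm, angles in rad, forces in N, time in s.
With the tool pointing down it reaches from about 275 to 1000 mm from the base axis. Payload 8.4 kg.
Tool frame: the origin (TCP) lies at the very end of the fingers, on their centre line; the grasp point (between the pads) lies 19 mm behind it; z points along the fingers, x is the direction in which the jaws open and shut, and the axes are right-handed (so a half turn about z gives the same grasp; the last joint's range is limited). The gripper opens to 85 mm and grips with 20 to 120 N. Pads are 22 mm wide; open, the fingers measure 114 mm over their backs; the gripper's body (76 mm by 85 mm) begins 54 mm behind the grasp point. The pads swing forward as they close: fully open they stand 13 mm farther back than shut.
Start: joints at [-1.229, 0.353, 1.633, -0, 1.155, -0.002], TCP at [210.666, -588.428, 231.281] pointing down, gripper open.
Joint ranges: [-2.63, 2.63], [-0.92, 2.1], [0.06, 2.66], [-1.3, 4.44], [0, 2.69], [-3.02, 3.02]. Speed limits (rad/s): [2.22, 2.22, 2.79, 3.14, 3.14, 3.14].

INTERFACE

Orientations are given as [roll, pitch, yaw] about the fixed x, y, z axes, in that order (R = Rz(yaw) Ry(pitch) Rx(roll)).
In Python, from rig import r gives the robot as it stands. The module is installed in compiled form; this text tells all that it offers.
- The arm moves only by the tool apply_moves, never from a script. Its argument "targets" is a list that holds one entry, the list of rows, each a list of 7 numbers: the gripper's target within -1 to 1 (fully open at 1, half-way at 0, shut at -1), then the shift along the tool's x, y, z in cm, then the turn, a rotation vector about the tool's x, y, z in degrees. A call has 1 to 8 rows; each row is the pose to reach, as a shift and turn from the pose measured when the call began, along the tool's axes at that moment; what a row does not reach only later rows make up. A row lasts 1/10 s, in which the tool goes at most 50 mm and 8.59 degrees, less where a joint would pass 70% of its speed; a pose out of reach is approached as far as the arm can. A call with a gripper value outside its range is refused whole. The fingers move at their own pace and stop on an object; "newtons" is the grip in N (left out, the last holds). Time passes only in rows, so rows that repeat a pose let the fingers close. It gives the time, the measured TCP pose, the force and the opening at its end, in the units of the state.
- r.sense(): the state, without advancing time (a new reading comes with each control period).
- r.grab_frame(name): name is "scene" or "side" or "wrist"; returns a dict with "pixels" (400x640x3 uint8, red, green, blue), "fov_y" (degrees; the focal length in pixels is half the picture's height over the tangent of half this angle, whatever the lens; pixels are square), "cx", "cy" (the principal point, pixels), "R" (3x3) and "t" (3): a world point X has camera coordinates R X + t; the wrist camera has in their place "mount" (4x4, takes a point from camera to tool coordinates, whose origin is the TCP and whose axes are the tool frame's). Camera axes: x right, y down, z forward; pixel columns grow to the right and rows downward; lengths in mm; the calibration is good to about 2 mm. A picture is of the moment at which its call begins: read the wrist's pose just before it. There is no depth.
- r.sign_off(): hands the job in, once; it reports no verdict.
The state is a dict: "clock": time; "qpos": joint angles; "qvel": joint speeds; "joint_efforts": joint torques, N m; "eef_pos": TCP position; "tcp_rot": TCP orientation; "contact_force": force on the tool from outside, world axes, zero at the start; "wrist_torque": the same for the moment, N m; "opening": opening from 0.0 (shut) to 1.0 (fully open).
Only numpy, scipy, OpenCV 4.12 (cv2) and the standard library are available. Lean on these libraries where they do the work, as an engineer would, in place of code of your own. Each camera call takes 0.05 s, during which the arm holds its last target. There are 200 camera calls.

TASK

The knurled cap of the steel sample vessel is only started on its thread. Fit the blue square-bored key fully onto the square drive on top of the cap and with it screw the cap down clockwise until it bottoms out, then back it off a quarter turn, and finish while still gripping the key there, seated on the drive. Leave the yellow-capped bottle, the round tin and the red-capped marker where they are.

Things in the scene. Friction and masses are not known exactly. Their poses are not given: they have to be found in the camera images.
- key_mid (a point): Centre of the loose blue key, a 36 x 36 mm square block 46 mm tall, standing upright with its bore downward, 0.12 kg; this point is 23 mm above its underside. Its x and y axes are square to its flat sides (grip it across two opposite flats), z is up. A 21 mm square bore, 21 mm deep, opens in its underside, its sides parallel to the flats, so it fits the drive in any of four ways a quarter turn apart. Its flats are ribbed and its top bears a steel disc.
- key_mouth (a point): Mouth of the key's bore: the centre of the key's underside, 23 mm below key_mid, same axes.
- drive_foot (a point): Centre of the foot of the square steel drive, on the flat top of the cap, about 76 to 79 mm above the worktop. It moves with the cap: its x and y axes are square to the drive's sides, z is up. The drive is 20 mm square and 18 mm tall, its uppermost 4 mm tapering to 15 mm; in the key it has about 0.05 rad of play each way. When the key is fully on, its underside rests on the cap top, so key_mid is 23 mm above this point.
- vessel_cap (a joint): Turn of the cap in rad: 0 is bottomed out (screwed fully down against a hard stop), growing as the cap is unscrewed, anticlockwise seen from above, up to 3.6. Starts between 1.0 and 2.2. A quarter turn is 1.57. Turning takes about 0.06 Nm and the cap stays where it is left; it rises 0.8 mm per rad unscrewed.
- vessel: The steel vessel fixed to the worktop, origin at the centre of its foot, foot 88 mm across, z up. Its aluminium knurled cap is 64 mm across, 22 mm tall, centred on the same axis. A yellow mark on the vessel's side lies toward -x of its frame; the yellow mark on the cap stands above it when the cap is bottomed out.
- cap_key: The same blue key; origin at the centre of its underside, axes as key_mid.
- bottle_mid (a point): Centre of a loose bystander, a white dropper bottle with a yellow cap, 34 mm across and 72 mm tall; 36 mm above the worktop.
- tin_mid (a point): Centre of a loose bystander, a round flat tin with a green lid, 63 mm across and 26 mm tall; 13 mm above the worktop.
- marker_mid (a point): Middle of a loose bystander, a white marker with a red cap lying flat, 140 mm long along its y axis, 11 mm thick; 5 mm above the worktop.
There are look-alikes about, which are no part of the job. Leave any green look-alike of the vessel alone. Several things look just like the cap_key: the one meant starts farthest to the robot's left.

How it is judged:
By the outcome, as a careful person would: the job done as asked, in the order asked, and still so for the second after the job is handed in, while the arm keeps its last pose, push and grip.
It also fails if it takes over 61 s, if anything falls off the work surface, if the arm or the gripper's body presses on something with over 40 N, if the wrist force passes 120 N, or if a joint passes its speed limit or range.

## Working session

There is one attempt and no reset: what is moved stays moved. The work goes in short steps, Python scripts to look and compute and a tool call to move; the robot and the scene stay as the last step left them, time stands still between calls to the robot, and variables do not carry over. Pictures are saved under pics/ and viewed, about 8 in all and at most 12, crops included, and the job is handed in when it is done.

Besides the shell and the picture viewer there is one more tool, called as a command line: name --argument value ..., lists and objects as JSON in quotes. apply_moves: Moves the arm, as the interface text tells. Its arguments: {"type":"object","properties":{"targets":{"type":"array"},"newtons":{"type":"number"}},"required":["targets"]}

```bash
mkdir -p pics; cat > h.py <<'E'
from rig import r
import numpy as np, cv2
from scipy.spatial.transform import Rotation as Ro
def save(n,fn):
    s=r.sense(); f=r.grab_frame(n); cv2.imwrite('pics/'+fn+'.png',f['pixels'][:,:,::-1]); 
    np.save('pics/'+fn+'.npy',dict(f=f,s=s),allow_pickle=True); return f,s
def cam(f,s):
    if 'mount' in f:
        T=np.eye(4);T[:3,:3]=Ro.from_euler('xyz',s['tcp_rot']).as_matrix() if np.size(s['tcp_rot'])==3 else np.array(s['tcp_rot']);T[:3,3]=s['eef_pos']
        M=np.linalg.inv(T@np.array(f['mount'])); R,t=M[:3,:3],M[:3,3]
    else: R,t=np.array(f['R']),np.array(f['t'])
    F=200/np.tan(np.radians(f['fov_y'])/2); return R,t,F
def load(fn): d=np.load('pics/'+fn+'.npy',allow_pickle=True).item(); return d['f'],d['s']
def onz(fn,u,v,z):
    f,s=load(fn);R,t,F=cam(f,s);d=R.T@np.array([(u-f['cx'])/F,(v-f['cy'])/F,1]);c=-R.T@t
    return c+d*(z-c[2])/d[2]
def proj(fn,X):
    f,s=load(fn);R,t,F=cam(f,s);p=R@np.array(X)+t; return p[:2]/p[2]*F+[f['cx'],f['cy']]
E
python3 - <<'E'
from h import *
print(r.sense())
for n in('scene','side'):
    f,s=save(n,n+'0'); print({k:v for k,v in f.items() if k!='pixels'})
E
```

```text
{'clock': 0.0, 'qpos': array([-1.22940958e+00,  3.53647968e-01,  1.63415555e+00,  3.28937639e-05,
        1.15516853e+00, -2.44416160e-03]), 'qvel': array([-1.24723663e-04, -4.83395509e-05, -9.84501552e-04,  2.33459614e-03,
        1.31927414e-03, -4.93304008e-05]), 'joint_efforts': array([ 3.44934873e-03, -6.05248332e+01, -3.42062116e+01,  1.67422936e-04,
        9.54056246e-03,  5.47123375e-05]), 'eef_pos': array([ 210.50879883, -587.9741498 ,  230.55261841]), 'tcp_rot': array([-3.14155921e+00,  1.37931396e-03, -1.22697870e+00]), 'contact_force': array([-0.1632734 ,  0.22598924, -0.71424835]), 'wrist_torque': array([ 0.01598063, -0.00778578,  0.01587469]), 'opening': 1.0002287165138521}
{'fov_y': 42.769468744875404, 'cx': 319.73387818112747, 'cy': 202.32606608121537, 'R': array([[-0.8038445 , -0.59456882, -0.0179424 ],
       [-0.39192273,  0.55207979, -0.73593782],
       [ 0.44747132, -0.58454754, -0.67681134]]), 't': array([398.51587864, 263.73502542, 722.79112484])}
{'fov_y': 45.85236760223586, 'cx': 318.90866051957806, 'cy': 203.88774570773947, 'R': array([[ 0.94257415, -0.33359147, -0.01645325],
       [-0.2239618 , -0.59473065, -0.77209881],
       [ 0.24778032,  0.73144527, -0.63528948]]), 't': array([-512.43878379,  135.28387641,  792.55510129])}
```

View pics/scene0.png

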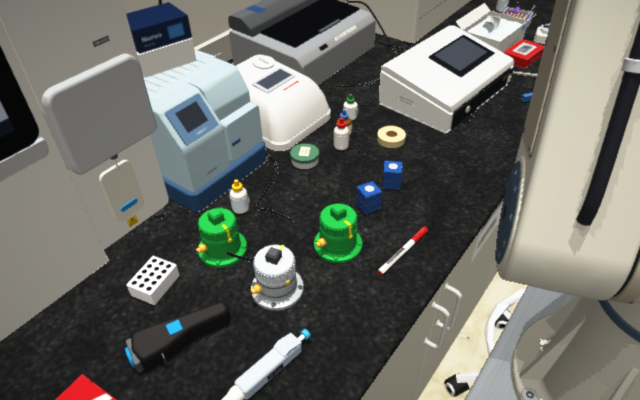

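View pics/side0.png

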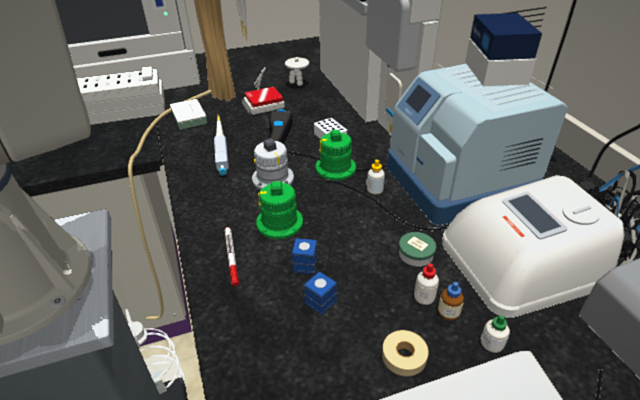

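Scene: steel vessel with its drive at (274,255); blue keys at (369,197) and (393,174); green look-alikes at (218,235) and (338,230); marker at (403,250). Side: keys at (304,255) and (320,292), vessel at (270,160).

```bash
python3 - <<'E'
from h import *
for n,l in(('scene0',[(369,187,46),(393,166,46),(274,253,95),(338,212,95),(218,217,95),(276,290,0),(403,250,5)]),('side0',[(305,244,46),(320,283,46),(270,147,95),(277,186,95),(336,139,95),(272,175,0)])):
    for u,v,z in l: print(n,u,v,onz(n,u,v,z).round(1))
out=[]
for n,(a,b,c,d) in(('scene0',(230,150,420,320)),('side0',(230,120,360,320))):
    out.append(cv2.resize(cv2.imread(f'pics/{n}.png')[b:d,a:c],None,fx=3 if n=='side0' else 4,fy=3 if n=='side0' else 4,interpolation=cv2.INTER_CUBIC))
cv2.imwrite('pics/c1.png',out[0][:600,:760]);cv2.imwrite('pics/c2.png',out[1])
f,s=save('wrist','w0');print(f['mount'],f['fov_y'])
E
```

```text
scene0 369 187 [ 475.  -132.6   46. ]
scene0 393 166 [ 470.3 -214.9   46. ]
scene0 274 253 [482.7 134.6  95. ]
scene0 338 212 [454.5   1.1  95. ]
scene0 218 217 [611.6 127.8  95. ]
scene0 276 290 [487.  135.8   0. ]
scene0 403 250 [356.6 -63.1   5. ]
side0 305 244 [ 475.8 -124.2   46. ]
side0 320 283 [ 470.8 -213.2   46. ]
side0 270 147 [482.3 111.3  95. ]
side0 277 186 [461.1 -16.4  95. ]
side0 336 139 [614.5  92.4  95. ]
side0 272 175 [488.6 148.5   0. ]
[[ 9.99999707e-01  7.09135004e-04  2.87341987e-04 -3.40701732e-01]
 [-7.62405835e-04  9.55208730e-01  2.95931918e-01 -7.53445939e+01]
 [-6.46158925e-05 -2.95932050e-01  9.55208991e-01 -1.41459158e+02]
 [ 0.00000000e+00  0.00000000e+00  0.00000000e+00  1.00000000e+00]] 66.45675345193847
```

```bash
cat >> h.py <<'E'
def go(x,y,z,yaw=None):
    s=r.sense();R=Ro.from_euler('xyz',s['tcp_rot'])
    yaw=s['tcp_rot'][2] if yaw is None else yaw
    T=Ro.from_euler('xyz',[np.pi,0,yaw])
    print('shift cm',(R.inv().apply(np.array([x,y,z])-s['eef_pos'])/10).round(2),'rot',np.degrees((R.inv()*T).as_rotvec()).round(1),'t',s['clock'],'q',s['qpos'].round(2))
E
python3 -c "
from h import *
go(475,-129,210,-.26)"
```

```text
shift cm [-34.3  -40.37   2.11] rot [ -0.    0.1 -55.4] t 0.15 q [-1.23  0.35  1.63  0.    1.16 -0.  ]
```

View pics/c1.png

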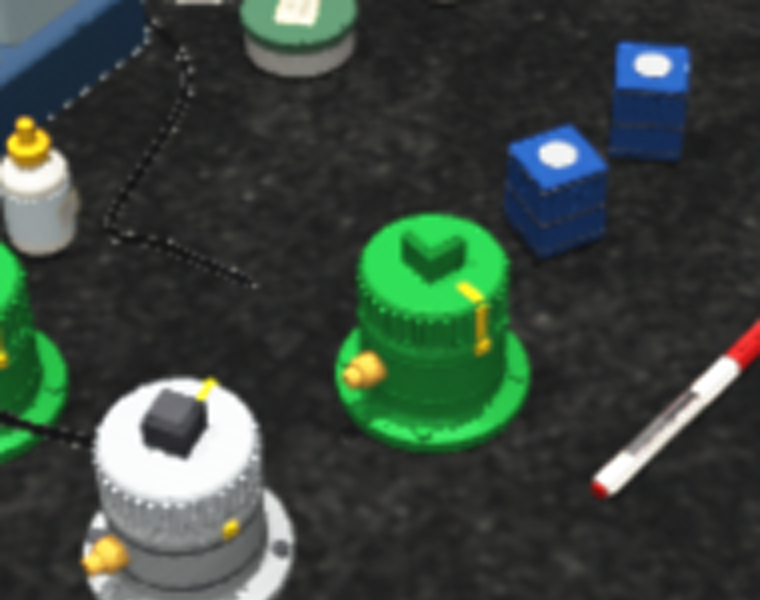

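The enlarged crop shows the left key's disc at (558,154), the steel drive at (175,415) with the cap's yellow mark at (205,388), and the vessel's mark at (230,528).

apply_moves --targets '[[[1,-4,-5,0.3,0,0,-7],[1,-8.6,-10,0.6,0,0,-14],[1,-12.9,-15,0.8,0,0,-21],[1,-17.2,-20,1,0,0,-28],[1,-21.4,-25,1.3,0,0,-35],[1,-25.7,-30,1.6,0,0,-42],[1,-30,-35.3,1.9,0,0,-49],[1,-34.3,-40.4,2.1,0,0,-55.4]]]'

```text
clock: 0.95
eef_pos: [409.9, -239.9, 215.0]
tcp_rot: [-3.141, 0.0, -0.255]
contact_force: [0.6, -0.3, -0.4]
opening: 0.998
```

```bash
python3 -c "
from h import *
go(475,-129,210,-.26)"
```

```text
shift cm [  3.49 -12.37   0.51] rot [-0.   0.   0.3] t 0.95 q [-0.53  0.14  1.96  0.    1.04 -0.28]
```

apply_moves --targets '[[[1,3.5,-12.4,0.5,0,0,0],[1,3.5,-12.4,0.5,0,0,0],[1,3.5,-12.4,0.5,0,0,0],[1,3.5,-12.4,0.5,0,0,0],[1,3.5,-12.4,0.5,0,0,0],[1,3.5,-12.4,0.5,0,0,0]]]'

```text
clock: 1.55
eef_pos: [474.6, -129.3, 210.0]
tcp_rot: [-3.141, 0.001, -0.256]
contact_force: [0.0, -0.6, 0.1]
opening: 0.999
```

```bash
python3 -c "
from h import *
f,s=save('wrist','w1');print(s['eef_pos'],s['tcp_rot'],s['qvel'].round(3))"
```

```text
[ 474.61084407 -129.34982997  209.95859924] [-3.14108905e+00  7.83418330e-04 -2.55777029e-01] [-0.015 -0.004 -0.001  0.001 -0.001  0.005]
```

View pics/w1.png

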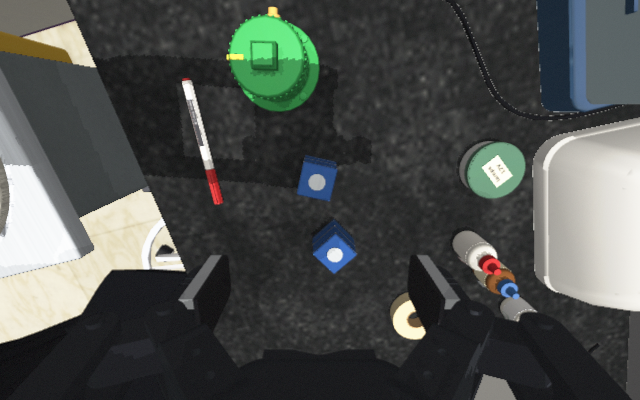

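The wrist view shows the left key's disc at (317,182), the other key at (335,255), and a green vessel at (265,55).

```bash
python3 - <<'E'
from h import *
f,s=load('w1');im=f['pixels'].astype(int)
print(onz('w1',317,182,46), proj('w1',s['eef_pos']))
m=((im[:,:,2]>im[:,:,0]+45)).astype(np.uint8);print([im[170,310],im[160,318]])
h=im[140:215,280:355].astype(np.uint8)
cv2.imwrite('pics/c3.png',cv2.resize(h,None,fx=8,fy=8,interpolation=cv2.INTER_CUBIC)[:,:,::-1])
E
```

```text
[ 472.7399895  -127.46796275   46.        ] [319.29963002 259.75119245]
[array([ 48,  79, 137]), array([48, 58, 77])]
```

View pics/c3.png

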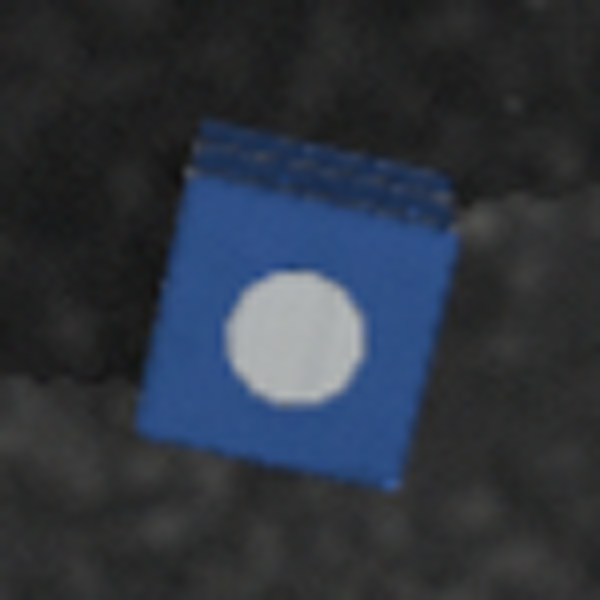

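The crop shows the top-face corners at (187,178), (458,230), (400,488), (140,435).

```bash
python3 - <<'E'
from h import *
P=[onz('w1',280+u/8-.4,140+v/8-.4,46) for u,v in((187,178),(458,230),(400,488),(140,435))]
P=np.array(P);c=P.mean(0);print(c)
for i in range(4):
    d=P[(i+1)%4]-P[i];print(np.hypot(*d[:2]),np.degrees(np.arctan2(d[1],d[0])))
e=P-c;
a=[np.arctan2(*(P[(i+1)%4]-P[i])[1::-1]) for i in range(4)]
ang=np.angle(np.mean(np.exp(4j*np.array(a))))/4;print('yaw mod90',np.degrees(ang))
for k in range(-2,3):
  y=ang+k*np.pi/2
  print(np.degrees(y));go(c[0],c[1],60,y)
E
```

```text
[ 472.51824582 -126.823218     46.        ]
34.881651891002285 -25.56795933020597
34.928491548355694 -116.15971105607751
34.63598027265922 153.39073445743938
34.29735565188389 64.24937472987136
yaw mod90 -26.02187165775852
-206.0218716577585
shift cm [-0.26 -0.21 15.  ] rot [-1.000e-01 -0.000e+00 -1.687e+02] t 1.6 q [-0.27  0.17  1.93  0.    1.04 -0.01]
-116.02187165775851
shift cm [-0.26 -0.21 15.  ] rot [0.000e+00 1.000e-01 1.013e+02] t 1.6 q [-0.27  0.17  1.93  0.    1.04 -0.01]
-26.02187165775852
shift cm [-0.26 -0.21 15.  ] rot [-0.   0.  11.3] t 1.6 q [-0.27  0.17  1.93  0.    1.04 -0.01]
63.978128342241476
shift cm [-0.26 -0.21 15.  ] rot [ -0.1   0.  -78.7] t 1.6 q [-0.27  0.17  1.93  0.    1.04 -0.01]
153.9781283422415
shift cm [-0.26 -0.21 15.  ] rot [-1.000e-01 -0.000e+00 -1.687e+02] t 1.6 q [-0.27  0.17  1.93  0.    1.04 -0.01]
```

apply_moves --targets '[[[1,-0.2,-0.2,4,0,0,6],[1,-0.26,-0.22,9,0,0,11.3],[1,-0.26,-0.22,13,0,0,11.3],[1,-0.26,-0.22,17,0,0,11.3],[1,-0.26,-0.22,20,0,0,11.3],[1,-0.26,-0.22,20,0,0,11.3],[1,-0.26,-0.22,20,0,0,11.3]]]'

```text
clock: 2.3
eef_pos: [472.2, -127.4, 10.3]
tcp_rot: [-3.141, 0.002, -0.455]
contact_force: [0.1, -1.0, 0.2]
opening: 1.001
```

apply_moves --targets '[[[-1,0,0,0,0,0,0],[-1,0,0,0,0,0,0],[-1,0,0,0,0,0,0],[-1,0,0,0,0,0,0],[-1,0,0,0,0,0,0],[-1,0,0,0,0,0,0],[-1,0,0,0,0,0,0],[-1,0,0,0,0,0,0]]]' --newtons 60

```text
clock: 3.1
eef_pos: [472.9, -127.6, 11.6]
tcp_rot: [-3.141, -0.0, -0.455]
contact_force: [-1.5, -0.9, 11.8]
opening: 0.417
```

```bash
python3 - <<'E'
from h import *
print(r.sense())
for z in(76,95): print(onz('side0',270,147,z))
go(484,122,230,-.45)
E
```

```text
{'clock': 3.1, 'qpos': array([-2.66965878e-01,  4.81733515e-01,  2.06940945e+00,  7.09057595e-04,
        5.90335026e-01,  1.87373608e-01]), 'qvel': array([ 0.00055309,  0.00077349, -0.00091803, -0.00210703,  0.00018406,
        0.00026758]), 'joint_efforts': array([  0.62673016, -48.10238242, -16.93590045,   0.154525  ,
        -0.67317439,  -0.07233897]), 'eef_pos': array([ 472.92665379, -127.64745055,   11.56707917]), 'tcp_rot': array([-3.14118347e+00, -3.90049442e-05, -4.54928524e-01]), 'contact_force': array([-1.49033513, -0.85058929, 11.80911236]), 'wrist_torque': array([-0.09059459,  0.42161429, -0.0457001 ]), 'opening': 0.41661926707515873}
[488.53272199 140.69328388  76.        ]
[482.30483334 111.26394097  95.        ]
shift cm [ -9.97 -22.92 -21.83] rot [-0.  -0.  -0.3] t 3.1 q [-0.27  0.48  2.07  0.    0.59  0.19]
```

apply_moves --targets '[[[-1,0,0,-3,0,0,0],[-1,0,0,-8,0,0,0],[-1,0,0,-13,0,0,0],[-1,0,0,-18,0,0,0],[-1,-3,-5,-21.8,0,0,0],[-1,-6,-10,-21.8,0,0,0],[-1,-8,-14,-21.8,0,0,0],[-1,-10,-18,-21.8,0,0,0]]]'

```text
clock: 3.9
eef_pos: [462.0, 64.9, 230.6]
tcp_rot: [-3.14, -0.002, -0.456]
contact_force: [1.5, 0.1, -1.8]
opening: 0.412
```

```bash
python3 - <<'E'
from h import *
print(r.sense()['eef_pos'])
go(462,80,230,-.45)
E
```

```text
[462.00627819  64.90124311 230.6426921 ]
shift cm [-0.67 -1.36  0.07] rot [-0.1 -0.1 -0.3] t 3.9 q [0.14 0.1  1.96 0.   1.07 0.59]
```

apply_moves --targets '[[[-1,-0.7,-1.4,0,0,0,0],[-1,-0.7,-1.4,0,0,0,0],[-1,-0.7,-1.4,0,0,0,0],[-1,-0.7,-1.4,0,0,0,0]]]'

```text
clock: 4.3
eef_pos: [461.8, 79.6, 230.6]
tcp_rot: [-3.14, -0.002, -0.456]
contact_force: [-0.5, 0.5, -1.8]
opening: 0.414
```

```bash
python3 - <<'E'
from h import *
f,s=save('wrist','w2');print(s['eef_pos'],s['contact_force'],s['wrist_torque'])
E
```

```text
[461.75030235  79.59824052 230.6239236 ] [-0.49284997  0.47922524 -1.76994683] [ 0.03414628 -0.01953883  0.04382224]
```

View pics/w2.png

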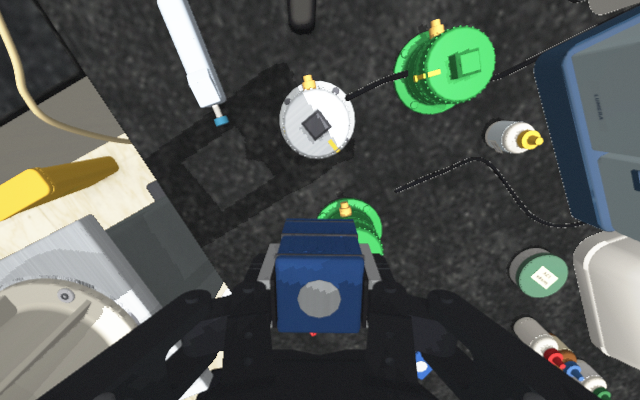

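The steel cap is at (317,121), its drive at (316,124), its yellow mark at (333,145); the held key's disc at (319,298).

```bash
python3 - <<'E'
from h import *
f,s=load('w2');im=f['pixels'][:,:,::-1]
a=cv2.resize(im[70:170,267:367],None,fx=6,fy=6,interpolation=cv2.INTER_CUBIC)
a=cv2.convertScaleAbs(a,alpha=1.0)
cv2.imwrite('pics/c4.png',np.minimum(255,(255*(a/255.)**.6)).astype(np.uint8))
b=cv2.resize(im[210:340,255:385],None,fx=4,fy=4,interpolation=cv2.INTER_CUBIC);cv2.imwrite('pics/c5.png',b)
E
```

```text
(no output)
```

View pics/c4.png

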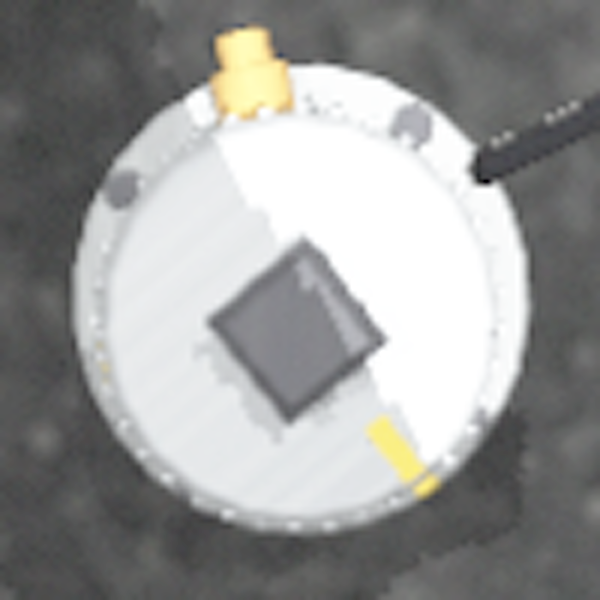

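View pics/c5.png

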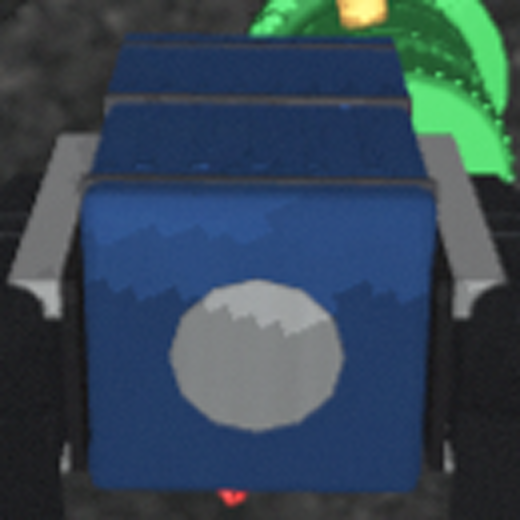

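Drive corners in crop: (208,322), (303,238), (385,340), (290,425); cap mark from (380,425) to (428,488), cap circle centre about (300,316). Key top corners in its crop: (83,185), (437,183), (420,490), (90,490), disc centre (257,355).

```bash
python3 - <<'E'
from h import *
f,s=load('w2')
A=lambda u,v,z:onz('w2',267+(u-2.5)/6,70+(v-2.5)/6,z)
P=np.array([A(*p,91.5) for p in((208,322),(303,238),(385,340),(290,425))]);d=P.mean(0)
def yaw(P): 
    D=np.roll(P,-1,0)-P; print('sides',np.hypot(D[:,0],D[:,1]).round(1)); return np.degrees(np.angle(np.mean(np.exp(4j*np.arctan2(D[:,1],D[:,0]))))/4)
yd=yaw(P);print('drive',d,yd)
c=A(300,316,77);print('cap c',c)
m=A(428,488,77)-d;m2=A(380,425,77)-d;print('mark ang',np.degrees(np.arctan2(m[1],m[0])),np.degrees(np.arctan2(m2[1],m2[0])))
zt=s['eef_pos'][2]+34.4
K=lambda u,v:onz('w2',255+(u-1.5)/4,210+(v-1.5)/4,zt)
k=K(257,355);Q=np.array([K(*p) for p in((83,185),(437,183),(420,490),(90,490))]);print('disc',k,'corners c',Q.mean(0),'yaw',yaw(Q))
print('tcp',s['eef_pos'],np.degrees(s['tcp_rot']))
# cross-check drive in scene/side cams
for n in('scene0','side0'): print(n,proj(n,[*d[:2],95]))
# bounds: other views of vessel foot
E
```

```text
sides [18.5 19.  18.9 19.4]
drive [485.76052703 134.42882896  91.5       ] 13.968137112036722
cap c [486.86995512 135.68124047  77.        ]
mark ang -76.33810835887994 -75.26600819622857
sides [34.4 36.  34.9 35.8]
disc [461.80315604  80.42692768 265.0239236 ] corners c [462.43604997  81.62312755 265.0239236 ] yaw -26.43970889135852
tcp [461.75030235  79.59824052 230.6239236 ] [-1.79931101e+02 -1.07631042e-01 -2.61452110e+01]
scene0 [272.59060828 252.07276037]
side0 [268.69250009 140.8290162 ]
```

```bash
python3 - <<'E'
from h import *
go(486,134.4,118,np.radians(14))
for z in(35,40,45,50):
    p=onz('scene0',287.5,282,z)-[486,135,0];print(z,p.round(1),np.hypot(*p[:2]),np.degrees(np.arctan2(p[1],p[0])))
E
```

```text
shift cm [-0.27 -5.99 11.27] rot [ -0.   -0.1 -40.2] t 4.35 q [ 0.17  0.11  1.96 -0.    1.08  0.62]
35 [-23.3  -3.3  35. ] 23.557383569824626 -171.9189280744995
40 [-26.1  -0.4  40. ] 26.091014527776267 -179.12980007728348
45 [-28.9   2.5  45. ] 28.962306499562022 175.010275516417
50 [-31.6   5.4  50. ] 32.08072313264864 170.247262607485
```

apply_moves --targets '[[[-1,-0.3,-3,0,0,0,-8],[-1,-0.3,-6,2,0,0,-16],[-1,-0.27,-6,5,0,0,-24],[-1,-0.27,-6,9,0,0,-32],[-1,-0.27,-6,11.3,0,0,-40.2],[-1,-0.27,-6,11.3,0,0,-40.2],[-1,-0.27,-6,11.3,0,0,-40.2],[-1,-0.27,-6,11.3,0,0,-40.2]]]'

```text
clock: 5.15
eef_pos: [487.4, 134.3, 119.1]
tcp_rot: [3.141, -0.005, 0.241]
contact_force: [0.5, -1.2, -1.1]
opening: 0.416
```

```bash
python3 - <<'E'
from h import *
go(486,134.4,88,np.radians(14)); s=r.sense();print(s['eef_pos'],s['contact_force'])
a=[]
for n in('scene','side'):
    f,s=save(n,n+'1');u,v=proj(n+'1',[486,135,100]).astype(int);u=max(50,u)
    a.append(cv2.resize(f['pixels'][v-50:v+50,u-40:u+40,::-1],None,fx=5,fy=5,interpolation=cv2.INTER_CUBIC))
cv2.imwrite('pics/c6.png',np.hstack(a))
E
```

```text
shift cm [-0.14 -0.04  3.11] rot [ 0.  -0.3 -0.2] t 5.15 q [ 0.27  0.31  1.99 -0.    0.84  0.03]
[487.36096149 134.30623137 119.14319116] [ 0.51916122 -1.24688881 -1.09125685]
```

View pics/c6.png

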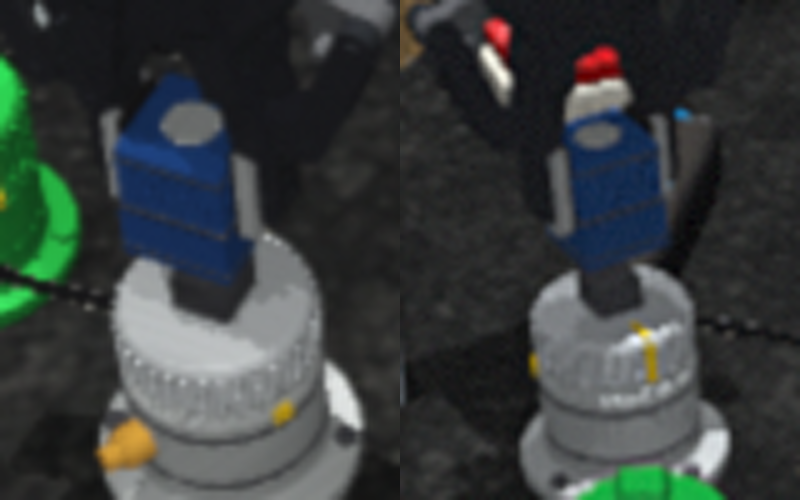

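The key hangs just above the drive in both views (scene part: disc at (190,122), drive front-bottom corner near (232,318); side part: disc at (597,133), drive about (610,285)). I'll check against projections.

```bash
python3 - <<'E'
from h import *
s=r.sense();p=s['eef_pos']
for i,n in enumerate(('scene1','side1')):
    u0,v0=proj(n,[486,135,100]).astype(int);u0=max(50,u0)
    cr=lambda X:((proj(n,X)-[u0-40,v0-50])*5+2+[400*i,0]).round()
    print(n,'disc',cr([p[0],p[1],p[2]+34.4]),'+x',cr([p[0]+5,p[1],p[2]+34.4]),'+y',cr([p[0],p[1]+5,p[2]+34.4]))
    c,sn=np.cos(.244),np.sin(.244)
    for nm,h,z,q in(('key',18,p[2]-11.6,p),('drivefoot',10,77.5,[486,135]),('capcentre',0,77.5,[486,135])):
        print(nm,[cr([q[0]+h*(a*c-b*sn),q[1]+h*(a*sn+b*c),z]).tolist() for a,b in((1,1),(1,-1),(-1,-1),(-1,1))])
E
python3 - <<'E'
import cv2
im=cv2.imread('pics/c6.png')
E
```

```text
scene1 disc [190. 128.] +x [177. 121.] +y [179. 138.]
key [[124.0, 258.0], [177.0, 179.0], [280.0, 209.0], [230.0, 290.0]]
drivefoot [[170.0, 314.0], [199.0, 269.0], [255.0, 287.0], [227.0, 332.0]]
capcentre [[213.0, 300.0], [213.0, 300.0], [213.0, 300.0], [213.0, 300.0]]
side1 disc [596. 135.] +x [609. 133.] +y [593. 130.]
key [[624.0, 206.0], [668.0, 244.0], [588.0, 272.0], [545.0, 233.0]]
drivefoot [[619.0, 284.0], [643.0, 305.0], [599.0, 321.0], [576.0, 299.0]]
capcentre [[609.0, 302.0], [609.0, 302.0], [609.0, 302.0], [609.0, 302.0]]
```

apply_moves --targets '[[[-1,-0.1,-0.04,0.5,0,-0.3,0],[-1,-0.1,-0.04,0.9,0,-0.3,0],[-1,-0.1,-0.04,1.2,0,-0.3,0],[-1,-0.1,-0.04,1.5,0,-0.3,0],[-1,-0.1,-0.04,1.8,0,-0.3,0],[-1,-0.1,-0.04,1.8,0,-0.3,0]]]'

```text
clock: 5.85
eef_pos: [485.9, 134.6, 100.6]
tcp_rot: [3.141, 0.001, 0.242]
contact_force: [0.6, 0.4, -1.7]
opening: 0.41
```

apply_moves --targets '[[[-1,0,0,0.3,0,0,0],[-1,0,0,0.5,0,0,0],[-1,0,0,0.7,0,0,0],[-1,0,0,0.8,0,0,0],[-1,0,0,0.9,0,0,0],[-1,0,0,0.9,0,0,0]]]'

```text
clock: 6.45
eef_pos: [485.8, 134.6, 91.5]
tcp_rot: [3.141, 0.001, 0.242]
contact_force: [-0.2, 0.2, -0.9]
opening: 0.416
```

apply_moves --targets '[[[-1,0,0,0.1,0,0,0],[-1,0,0,0.2,0,0,0],[-1,0,0,0.3,0,0,0],[-1,0,0,0.3,0,0,0]]]'

```text
clock: 6.85
eef_pos: [486.0, 134.6, 89.0]
tcp_rot: [3.141, 0.001, 0.242]
contact_force: [-2.7, -0.2, 6.4]
opening: 0.414
```

apply_moves --targets '[[[-1,0,0,0.1,0,0,0],[-1,0,0,0.1,0,0,0],[-1,0,0,0.1,0,0,0]]]'

```text
clock: 7.15
eef_pos: [486.0, 134.6, 88.9]
tcp_rot: [3.141, 0.001, 0.242]
contact_force: [-3.4, -1.2, 12.1]
opening: 0.412
```

```bash
python3 - <<'E'
from h import *
s=r.sense();print(s['eef_pos'],s['contact_force'],s['wrist_torque'],s['qpos'])
E
```

```text
[486.00808087 134.64542773  88.91326345] [-3.36859287 -1.15280409 12.08138793] [-0.23443959  0.72664584  0.03236984] [ 2.67412406e-01  3.60649074e-01  2.00551043e+00 -2.55338628e-04
  7.76618358e-01  2.52407505e-02]
```

apply_moves --targets '[[[-1,0,0,0,0,0,7],[-1,0,0,0.02,0,0,14],[-1,0,0,0.03,0,0,21],[-1,0,0,0.04,0,0,28],[-1,0,0,0.05,0,0,35],[-1,0,0,0.06,0,0,42],[-1,0,0,0.07,0,0,49],[-1,0,0,0.08,0,0,56]]]'

```text
clock: 7.95
eef_pos: [486.4, 134.4, 88.5]
tcp_rot: [3.141, -0.0, -0.74]
contact_force: [0.2, -2.2, 2.6]
opening: 0.418
```

```bash
python3 - <<'E'
from h import *
s=r.sense();print(s['eef_pos'],s['contact_force'],s['wrist_torque'],np.degrees(s['tcp_rot']))
E
```

```text
[486.39349022 134.41497456  88.45487431] [ 0.18421583 -2.15223212  2.61657126] [-0.38770907 -0.03454308  0.14609297] [ 1.79952544e+02 -1.92654970e-02 -4.23828411e+01]
```

apply_moves --targets '[[[-1,0,0,0.02,0,0,6],[-1,0,0,0.03,0,0,12],[-1,0,0,0.04,0,0,18],[-1,0,0,0.05,0,0,24],[-1,0,0,0.06,0,0,30],[-1,0,0,0.07,0,0,36],[-1,0,0,0.07,0,0,36]]]'

```text
clock: 8.65
eef_pos: [486.5, 134.3, 87.9]
tcp_rot: [3.141, -0.001, -1.369]
contact_force: [-0.8, -0.4, 2.3]
opening: 0.415
```

```bash
python3 - <<'E'
from h import *
s=r.sense();print(s['eef_pos'],s['contact_force'],s['wrist_torque'],np.degrees(s['tcp_rot']))
E
```

```text
[486.47594325 134.31670966  87.91351527] [-0.77880407 -0.42362225  2.29634633] [-0.19844689  0.04695546  0.00114683] [ 1.79980515e+02 -5.25936198e-02 -7.84650853e+01]
```

apply_moves --targets '[[[-1,0,0,0.02,0,0,3],[-1,0,0,0.02,0,0,6],[-1,0,0,0.03,0,0,9],[-1,0,0,0.03,0,0,12]]]'

```text
clock: 9.05
eef_pos: [486.5, 134.3, 87.7]
tcp_rot: [3.141, -0.001, -1.577]
contact_force: [-1.4, -1.3, 1.2]
opening: 0.415
```

```bash
python3 - <<'E'
from h import *
s=r.sense();print(s['eef_pos'],s['contact_force'],s['wrist_torque'],np.degrees(s['tcp_rot']),s['joint_efforts'])
E
```

```text
[486.48522809 134.25963859  87.7250757 ] [-1.36013802 -1.26236954  1.15750047] [-0.17365131  0.11114468  0.08241832] [ 1.79993588e+02 -6.14107450e-02 -9.03822879e+01] [  0.39617403 -50.45148969 -24.38355088   0.26922606  -0.33041988
  -0.79341777]
```

apply_moves --targets '[[[-1,0,0,0.03,0,0,2],[-1,0,0,0.03,0,0,4],[-1,0,0,0.03,0,0,6]]]'

```text
clock: 9.35
eef_pos: [486.5, 134.2, 87.6]
tcp_rot: [-3.142, -0.001, -1.68]
contact_force: [-1.0, -0.5, 2.0]
opening: 0.416
```

```bash
python3 - <<'E'
from h import *
s=r.sense();print(s['eef_pos'],s['contact_force'],s['wrist_torque'],np.degrees(s['tcp_rot']),s['joint_efforts'])
E
```

```text
[486.47415101 134.22351626  87.62248972] [-1.02430177 -0.48259254  1.978507  ] [-0.12919659  0.20739416  0.07751483] [-1.79998443e+02 -6.52678354e-02 -9.62557818e+01] [  0.24447975 -50.0391984  -24.31451082   0.18403684  -0.44149864
  -0.51159371]
```

apply_moves --targets '[[[-1,0,0,0.03,0,0,2],[-1,0,0,0.03,0,0,4],[-1,0,0,0.03,0,0,6]]]'

```text
clock: 9.65
eef_pos: [486.5, 134.2, 87.5]
tcp_rot: [-3.141, -0.001, -1.782]
contact_force: [-0.7, -0.9, 3.2]
opening: 0.411
```

```bash
python3 - <<'E'
from h import *
s=r.sense();print(s['eef_pos'],s['contact_force'],s['wrist_torque'],np.degrees(s['tcp_rot']),s['joint_efforts'])
E
```

```text
[486.48814007 134.20506678  87.53735842] [-0.67485865 -0.85295466  3.1785611 ] [-0.1659475   0.19159297  0.09340288] [-1.79986774e+02 -6.84795148e-02 -1.02123465e+02] [  0.21748401 -49.93267536 -24.30727601   0.17015945  -0.48148653
  -0.51375663]
```

apply_moves --targets '[[[-1,0,0,0.03,0,0,2],[-1,0,0,0.03,0,0,4],[-1,0,0,0.03,0,0,6]]]'

```text
clock: 9.95
eef_pos: [486.5, 134.2, 87.5]
tcp_rot: [-3.141, -0.001, -1.885]
contact_force: [-1.3, -1.0, 3.3]
opening: 0.413
```

```bash
python3 - <<'E'
from h import *
s=r.sense();print(s['eef_pos'],s['contact_force'],s['wrist_torque'],np.degrees(s['tcp_rot']),s['joint_efforts'])
E
```

```text
[486.48735085 134.16932658  87.46931309] [-1.33533016 -1.02182532  3.30669316] [-0.08551681  0.3268809   0.42084277] [-1.79977070e+02 -7.17587428e-02 -1.07985360e+02] [ -0.19866484 -49.70745564 -24.28226531   0.3079167   -0.54755297
  -0.22348731]
```

apply_moves --targets '[[[-1,0,0,0.02,0,0,1.5],[-1,0,0,0.02,0,0,3],[-1,0,0,0.02,0,0,3]]]'

```text
clock: 10.25
eef_pos: [486.5, 134.2, 87.4]
tcp_rot: [-3.141, -0.001, -1.936]
contact_force: [-2.6, -0.2, 5.7]
opening: 0.411
```

```bash
python3 - <<'E'
from h import *
s=r.sense();print(s['eef_pos'],s['contact_force'],s['wrist_torque'],np.degrees(s['tcp_rot']),s['joint_efforts'])
E
```

```text
[486.53621521 134.179276    87.43544819] [-2.60039118 -0.19889959  5.66210514] [-0.06307726  0.3989268   0.86332625] [-1.79959132e+02 -7.92953753e-02 -1.10907077e+02] [ -0.87809103 -48.96278858 -24.11314666   0.68457143  -0.71752511
   1.27100129]
```

apply_moves --targets '[[[-1,0,0,0,0,0,-2.5],[-1,0,0,0,0,0,-5],[-1,0,0,0,0,0,-7],[-1,0,0,0,0,0,-7]]]'

```text
clock: 10.65
eef_pos: [486.8, 134.3, 87.5]
tcp_rot: [-3.141, -0.001, -1.813]
contact_force: [-0.4, -0.5, 2.6]
opening: 0.408
```

```bash
cat > s.py <<'E'
from h import *
s=r.sense();print(s['clock'],s['eef_pos'].round(2),s['contact_force'].round(1),s['wrist_torque'].round(3),np.degrees(s['tcp_rot']).round(2))
E
python3 s.py
```

```text
10.65 [486.78 134.33  87.5 ] [-0.4 -0.5  2.6] [0.055 0.097 0.039] [-1.7995e+02 -5.0000e-02 -1.0387e+02]
```

apply_moves --targets '[[[-1,0,0,0,0,0,-1],[-1,0,0,0,0,0,-2]]]'

```text
clock: 10.85
eef_pos: [486.9, 134.4, 87.5]
tcp_rot: [-3.141, -0.001, -1.777]
contact_force: [-0.7, 0.3, 2.6]
opening: 0.415
```

```bash
python3 s.py
```

```text
10.85 [486.88 134.44  87.51] [-0.7  0.3  2.6] [ 0.112  0.158 -0.03 ] [-1.7995e+02 -3.0000e-02 -1.0184e+02]
```

apply_moves --targets '[[[-1,0,0,0,0,0,-1],[-1,0,0,0,0,0,-2]]]'

```text
clock: 11.05
eef_pos: [486.9, 134.4, 87.5]
tcp_rot: [-3.141, -0.001, -1.741]
contact_force: [-1.1, 0.2, 3.9]
opening: 0.415
```

```bash
python3 s.py
```

```text
11.05 [486.87 134.44  87.49] [-1.1  0.2  3.9] [ 0.121  0.155 -0.069] [-1.7995e+02 -3.0000e-02 -9.9770e+01]
```

apply_moves --targets '[[[-1,0,0,0,0,0,-1],[-1,0,0,0,0,0,-2]]]'

```text
clock: 11.25
eef_pos: [486.9, 134.5, 87.5]
tcp_rot: [-3.141, -0.001, -1.705]
contact_force: [-1.8, -0.4, 3.7]
opening: 0.411
```

```bash
python3 s.py
```

```text
11.25 [486.87 134.45  87.54] [-1.8 -0.4  3.7] [ 0.07   0.204 -0.108] [-1.7995e+02 -3.0000e-02 -9.7690e+01]
```

apply_moves --targets '[[[-1,0,0,-0.01,0,0,-7],[-1,0,0,-0.02,0,0,-14],[-1,0,0,-0.03,0,0,-21],[-1,0,0,-0.04,0,0,-28],[-1,0,0,-0.05,0,0,-35],[-1,0,0,-0.06,0,0,-42],[-1,0,0,-0.07,0,0,-49],[-1,0,0,-0.08,0,0,-56]]]'

```text
clock: 12.05
eef_pos: [486.4, 134.4, 88.3]
tcp_rot: [3.141, -0.0, -0.722]
contact_force: [-2.0, -0.4, 3.8]
opening: 0.413
```

```bash
python3 s.py
```

```text
12.05 [486.41 134.37  88.27] [-2.  -0.4  3.8] [-0.076  0.363 -0.119] [ 1.7996e+02 -2.0000e-02 -4.1360e+01]
```

apply_moves --targets '[[[-1,0,0,0,0,0,-6],[-1,0,0,-0.01,0,0,-12],[-1,0,0,-0.02,0,0,-18],[-1,0,0,-0.03,0,0,-24],[-1,0,0,-0.03,0,0,-28],[-1,0,0,-0.04,0,0,-31],[-1,0,0,-0.04,0,0,-31]]]'

```text
clock: 12.75
eef_pos: [486.3, 134.3, 88.7]
tcp_rot: [3.141, 0.0, -0.179]
contact_force: [-1.9, -1.0, 4.0]
opening: 0.409
```

```bash
python3 s.py; python3 - <<'E'
from h import *
a=[]
for n in('scene','side'):
    f,s=save(n,n+'2');u,v=proj(n+'2',[486,135,85]).astype(int)
    a.append(cv2.resize(f['pixels'][v-50:v+50,u-40:u+40,::-1],None,fx=5,fy=5,interpolation=cv2.INTER_CUBIC))
    for deg in(70,90,110):
        # predicted mark on cap rim for cap angle deg, vessel mark at -x rotated by w
        pass
    print(n,u,v)
cv2.imwrite('pics/c7.png',np.hstack(a))
E
```

```text
12.75 [486.33 134.33  88.7 ] [-1.9 -1.   4. ] [0.006 0.293 0.036] [ 1.7994e+02  1.0000e-02 -1.0280e+01]
scene 272 256
side 269 144
```

View pics/c7.png

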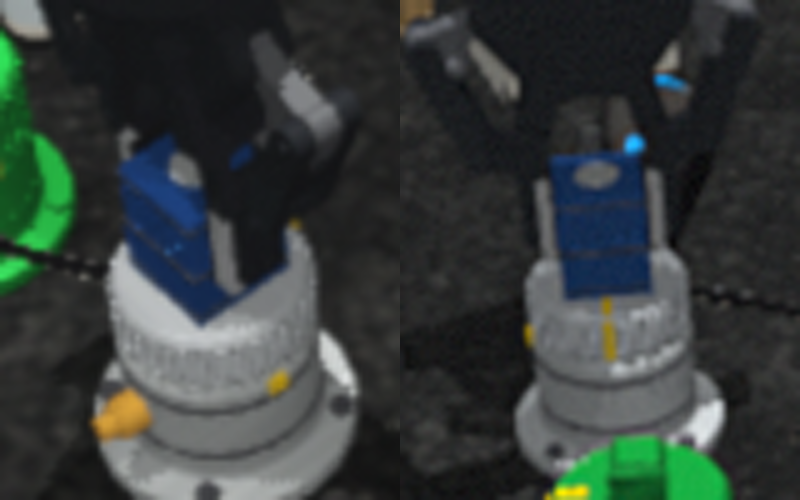

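The key sits flush on the cap top in both views; the cap's mark runs from (607,300) to (610,350) in the side part, the vessel's mark is at (279,382) in the scene part.

```bash
python3 - <<'E'
from h import *
# axis calibration: cap centre in each camera assumed (486.3,134.6)
C=np.array([486.3,134.6])
for n,u0,v0 in(('side2',269,144),('scene2',272,256)):
    off=0 if n[:2]=='sc' else 400
    cr=lambda X:((proj(n,X)-[u0-40,v0-50])*5+2+[off,0]).round().tolist()
    if off:
        for a in(-95,-100,-105,-110,-115): print('cap mark',a,[cr([C[0]+q*np.cos(np.radians(a)),C[1]+q*np.sin(np.radians(a)),z]) for q,z in((20,77),(32,77),(32,60))])
        print('cap sides',cr([C[0]-32*.943,C[1]+32*.334,66]),cr([C[0]+32*.943,C[1]-32*.334,66]))
    else:
        for a in(160,165,170,175,180): print('vessel mark',a,[cr([C[0]+q*np.cos(np.radians(a)),C[1]+q*np.sin(np.radians(a)),z]) for q,z in((31,50),(31,45),(33,45))])
        print('cap sides',cr([C[0]-32*.804,C[1]-32*.595,66]),cr([C[0]+32*.804,C[1]+32*.595,66]))
E
```

```text
cap mark -95 [[614.0, 300.0], [619.0, 316.0], [623.0, 351.0]]
cap mark -100 [[610.0, 300.0], [612.0, 317.0], [616.0, 352.0]]
cap mark -105 [[605.0, 301.0], [605.0, 317.0], [609.0, 353.0]]
cap mark -110 [[601.0, 301.0], [598.0, 318.0], [602.0, 353.0]]
cap mark -115 [[597.0, 301.0], [591.0, 317.0], [595.0, 353.0]]
cap sides [530.0, 297.0] [686.0, 295.0]
vessel mark 160 [[263.0, 388.0], [264.0, 398.0], [267.0, 402.0]]
vessel mark 165 [[270.0, 384.0], [271.0, 393.0], [275.0, 397.0]]
vessel mark 170 [[277.0, 379.0], [278.0, 389.0], [282.0, 393.0]]
vessel mark 175 [[283.0, 374.0], [284.0, 384.0], [289.0, 387.0]]
vessel mark 180 [[289.0, 369.0], [290.0, 379.0], [295.0, 382.0]]
cap sides [311.0, 291.0] [111.0, 294.0]
```

```bash
python3 s.py; python3 -c "
from rig import r
print(r.sign_off())"
```

```text
12.85 [486.34 134.34  88.69] [-1.2 -1.   4.3] [0.029 0.295 0.063] [ 1.7994e+02  1.0000e-02 -1.0420e+01]
the job is handed in; nothing more can be done
None
```

The job is handed in after 12.85 s of the 61 s: the cap was screwed down to its stop and backed off a quarter turn. The gripper still holds the key seated on the drive.

- **Key:** I took the blue key farthest to the robot's left and fitted it onto the drive without jamming. It met the cap top with the expected firm contact, at a cap height of about 77 mm.
- **Bottoming out:** I turned it clockwise about 120° at the tool, which includes the play in the key. The twist rose from about 0.09 to 0.86 Nm, so the hard stop was clear.
- **Backing off:** I took up the play and then turned 90° anticlockwise. I took the point where the drive re-engaged from the twist reading, good to about 1.5°.
- **Last checks:** In the final pictures the key sits flush on the cap. The cap's mark is at about -103°, which is what I expected. Measured against the vessel's own mark, the back-off comes to about 87°, within the few degrees I can read off the pictures. The key is pressed down with about 4 N.
- **Bystanders:** I did not go near the bottle, tin, marker or look-alikes. I did not check their positions again at the end.

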